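# Shut and latch the test kiln

### The arm

A 6-joint arm with a two-finger parallel gripper is mounted at the origin on the work surface. World frame = base frame: x ahead of the robot, y to its left, z up, the work surface at z = 0. Lengths are in m, angles in rad, forces in N, time in s.
With the tool pointing down it reaches from about 0.225 to 0.875 m from the base axis. Payload 3.4 kg.
Tool frame: the origin (TCP) lies between the finger pads; the fingertips stand 19 mm ahead of it and the grasp point (between the pads) is the TCP (arm.nose_length is the z of the fingertips in the tool frame, in m); z points along the fingers, y is the line along which they close (so a half turn about z gives the same grasp; the last joint's range is limited). The gripper opens to 85 mm and grips with 20 to 120 N. Pads are 22 mm wide; open, the fingers measure 114 mm over their backs; the gripper's body (76 mm by 85 mm) begins 54 mm behind the grasp point. The pads swing forward as they close: fully open they stand 13 mm farther back than shut.
Start: joints at [1.158, 0.276, 1.505, -0, 1.361, -0.121], TCP at [0.165, 0.551, 0.25] pointing down, gripper open.
Joint ranges: [-2.89, 2.89], [-0.75, 2.08], [0.22, 2.7], [-1.18, 4.32], [0.11, 2.71], [-2.7, 2.7]. Speed limits (rad/s): [2.57, 2.57, 3.14, 3.14, 3.14, 3.14].

### API

Orientations are given as [roll, pitch, yaw] about the fixed x, y, z axes, in that order (R = Rz(yaw) Ry(pitch) Rx(roll)).
In Python, from bench import arm gives the robot as it stands. The module is installed in compiled form; this text tells all that it offers.
- The arm moves only by the tool apply_moves, never from a script. Its arguments are lists of equal length, an entry for each row: "linear": the shift along the world's x, y, z in cm, a list of three; "angular": the turn, a rotation vector about the world's x, y, z in degrees, a list of three; "claw": the opening in per cent of the stroke, from 0 (shut) to 100 (fully open). In form: {"linear": [[x, y, z], ...], "angular": [[ax, ay, az], ...], "claw": [claw, ...]}. A call has 1 to 12 rows; each row shifts and turns the commanded pose from where the row before left it; what a row does not reach is not made up. A row lasts 1/8 s, in which the tool goes at most 62.5 mm and 10.7 degrees, less where a joint would pass 70% of its speed; a pose out of reach is approached as far as the arm can. A call is refused whole if a number of a shift passes 6.25 or a number of a turn 10.7, either way. A call with a gripper value outside its range is refused whole. The fingers move at their own pace and stop on an object; "grip_force" is the grip in N (left out, the last holds). Time passes only in rows, so rows that do not move let the fingers close. It gives the time, the measured TCP pose, the force, the opening and the grip force at its end, in the units of the state.
- arm.get_obs(): the state, without advancing time (a new reading comes with each control period).
- arm.capture(name): name is "scene" or "top" or "wrist"; returns a dict with "frame" (384x512x3 uint8, blue, green, red), "camera_matrix" (3x3 intrinsics, pixels), "rvec" (rotation vector, rad) and "tvec" (3), from world to camera coordinates, as OpenCV has them. Camera axes: x right, y down, z forward; pixel columns grow to the right and rows downward; lengths in m; the calibration is good to about 2 mm. A picture is of the moment at which its call begins. There is no depth.
- arm.job_done(): hands the job in; it is judged then, once.
Trained networks look in a picture, given as the dict that the camera call returned (one of the last four; its "shot" number tells which), for a name from the list of things; names that differ only in an ending like _2 or _b are one class to them, and where a whole thing is asked for, a point or a joint stands for the part that bears it (a point fixed in the world has none). Each returns a list of dicts, best first, with "confidence" (0 to 1); they miss things now and then, are a little off and sometimes report something else, mostly with a low value. They report only what shows in the picture. A call takes as long as a camera call.
- arm.boxes_of(picture, target): "position" ([x, y, z] in m, in world coordinates, good to about 4 mm: the middle of the surface that is visible of it).
- arm.regions_of(picture, target): "pixels" (384x512 bool, what is visible of it).
The state is a dict: "t": time; "joint_pos": joint angles; "joint_vel": joint speeds; "effort": joint torques, N m; "position": TCP position; "eef_rot": TCP orientation; "ft_force": force on the tool from outside, world axes, zero at the start; "moment": the same for the moment, N m; "grip_width": finger opening in m; "finger_force": force on a finger pad.
Only numpy, scipy, OpenCV 4.12 (cv2) and the standard library are available. Lean on these libraries where they do the work, as an engineer would, in place of code of your own. Each camera call takes 0.05 s, during which the arm holds its last target. There are 200 camera calls.

### The job

Get the little test kiln ready to fire: press its hinged lid fully shut, swing the latch's wire bail up over the lip of the keeper on the lid so that its cross bar drops in behind the lip, then press the latch lever down past centre until it lies fully home against the kiln. Leave the glaze jar, the glaze bottle and the bisque bowl standing where they are.

Things in the scene. Friction and masses are not known exactly. Their poses are not given: they have to be found in the camera images.
- kiln: Small box-shaped test kiln, fixed. Origin: underside centre, on the table. x runs from its front (latch side, towards the robot) to its back, y to its left, z up. Jacket 220 (x) by 260 (y) mm, front face at x = -110 mm; pale slab under it 270 by 310, 15 thick. Lid is a hood 120 deep from z = 130 to 250 mm. Grey controller box on the right: y -130 to -185, up to z = 125 mm.
- lid (a joint): Hinge of the lid along the kiln's y, at kiln x = +110, z = 130 mm. 0 = shut, grows as the front rises; rad. Stiff: it stays where it is left and takes 2 to 6 N downwards near its front to move.
- lid_top (a point): Point on the lid's flat top, 30 mm behind its front edge, midway across (kiln x = -80, y = 0, z = 250 mm when shut): a place to press.
- lid_handle (a point): Middle of the black bar handle across the lid's front, above the latch: 210 mm long along y, 9 mm thick, its axis 28 mm out from the face, at kiln z = 236 mm when shut. It and the high lid stand over the latch, so a tool pointing straight down cannot push the lever home: tilt it 30 to 45 degrees, pointing in to the kiln.
- keeper (a point): Seat in the keeper, a 28 mm wide J-shaped steel hook on the lid's front (shelf with upturned lip): here lies the axis of the bail's bar when hooked. Kiln x = -118.5, y = -45, z = 164 mm when shut; axes as the lid's (the kiln's when shut). Groove 11 mm wide in x, open upwards, shelf 3 mm below; lip 4 mm thick, its top 5 mm above, its outer face 9.5 mm in front of this point.
- latch_pivot (a point): Axis of the lever, along the kiln's y: kiln x = -126, y = -45, z = 98 mm (16 mm in front of the face). All parts of the latch are centred on y = -45 mm.
- lever (a joint): Angle of the latch lever about latch_pivot; 0 = home, straight down along the kiln's front; 1.57 = straight out to the front; up to 2.5; rad. Its pivot is a little stiff and holds it where it is left. With the bail hooked, pressing near its end takes up to about 8 N; centre is passed at about 0.3, from where the sprung bail helps to pull it home to its stop at 0.
- lever_face (a point): Middle of the lever's outer face, 55 mm from the pivot along the lever and 7 mm off the line through the pivot: the place to press. The lever is a flat steel tongue 30 mm wide, 80 mm long from the pivot, its end slightly flared. Axes: as the kiln's at lever = 0; x is the normal of the face, into the lever.
- bail (a joint): Angle of the bail about its pin on the lever, relative to the lever; rad, at most 2.85. The bail leans out from upright, away from the kiln, by (bail - lever). It is loose and falls by its weight: outwards on to a stop above the lever (2.85) or, past upright, inwards against the keeper. The pin is 18 mm from latch_pivot: at lever = 0, 17.5 mm below it and 4.4 mm nearer the kiln.
- bail_bar (a point): Centre of the bail's cross bar. The bail is a steel wire loop, wire 6 mm thick, 46 mm wide overall, 34 mm inside (it passes over the keeper), its bar 79.5 mm from its pin; it is sprung and stretches lengthwise up to 9 mm, 18 N per mm. z points from the pin to the bar, y along the bar.
- bail_mid (a point): Point midway between the bail's two side wires, 30 mm from the bar towards the pin. Fingertips set 37 mm apart bear on both wires and straddle the 30 mm wide lever. With the lever at 1.8 or more the bar clears the lip when the loop is swung in; it then rests 8 to 20 mm above its seat and drops in as the lever is pressed. Squeezed hard, the loop hardly turns between the fingers.
- glaze_jar: Bystander: round screw-top glaze jar, 68 mm across, 105 mm tall. Origin: centre of its underside.
- bisque_bowl: Bystander: unglazed bowl, 116 mm across, 55 mm tall. Origin: centre of its underside.
- glaze_bottle: Bystander: glaze bottle, 58 mm across, 150 mm tall. Origin: centre of its underside.

How it is judged:
By the outcome, as a careful person would: the job done as asked, in the order asked, and still so for the second after the job is handed in, with the robot touching nothing.
It also fails if it takes over 54 s, if anything falls off the work surface, if the arm or the gripper's body presses on something with over 40 N, if the wrist force passes 120 N, or if a joint passes its speed limit or range.

## Working session

There is one attempt and no reset: what is moved stays moved. The work goes in short steps, Python scripts to look and compute and a tool call to move; the robot and the scene stay as the last step left them, time stands still between calls to the robot, and variables do not carry over. Pictures are saved under pics/ and viewed, at most 10 in all, crops included, and the job is handed in when it is done.

Besides the shell and the picture viewer there is one more tool, called after "Emit:" as name(argument=value, ...) on one line, values as JSON. apply_moves: Moves the arm, as the interface text tells. Its arguments: {"type":"object","properties":{"linear":{"type":"array","items":{"type":"array","items":{"type":"number"}}},"angular":{"type":"array","items":{"type":"array","items":{"type":"number"}}},"claw":{"type":"array","items":{"type":"number"}},"grip_force":{"type":"number"}},"required":["linear","angular","claw"]}

```bash
mkdir -p pics
python3 - <<'E'
from bench import arm
import cv2,numpy as np
o=arm.get_obs();print({k:np.round(v,3) for k,v in o.items()})
ims=[]
for n in ["scene","top"]:
    p=arm.capture(n);ims.append(p["frame"])
    R=cv2.Rodrigues(np.array(p["rvec"]))[0];print(n,"cam pos",np.round(-R.T@np.array(p["tvec"]).ravel(),3),"fwd",np.round(R[2],2))
    for t in ["kiln","lid","lid_top","lid_handle","keeper","latch_pivot","lever","lever_face","bail","bail_bar","bail_mid","glaze_jar","bisque_bowl","glaze_bottle"]:
        try:
            r=arm.boxes_of(p,t);print(t,[(np.round(x["position"],3).tolist(),round(x["confidence"],2)) for x in r[:2]])
        except Exception as e: print(t,e)
cv2.imwrite("pics/a.png",cv2.resize(np.vstack(ims),(450,675)[::1]) if 0 else cv2.resize(np.hstack(ims),(800,300)))
cv2.imwrite("pics/scene.png",cv2.resize(ims[0],(800,600)));cv2.imwrite("pics/top.png",cv2.resize(ims[1],(800,600)))
E
```

```text
{'t': np.float64(0.0), 'joint_pos': array([ 1.158,  0.277,  1.506,  0.   ,  1.361, -0.121]), 'joint_vel': array([ 0.   ,  0.   , -0.002,  0.001, -0.003,  0.002]), 'effort': array([-1.0000e-03, -4.1678e+01, -2.4581e+01, -0.0000e+00,  1.1000e-02,
       -0.0000e+00]), 'position': array([0.165, 0.55 , 0.249]), 'eef_rot': array([-3.14, -0.  ,  2.85]), 'ft_force': array([-0.393, -0.674, -0.695]), 'moment': array([-0.024, -0.046, -0.02 ]), 'finger_force': np.float64(0.0), 'grip_width': np.float64(0.086)}
scene cam pos [0.376 0.208 1.084] fwd [ 0.27 -0.18 -0.95]
kiln [([0.646, -0.012, 0.265], 0.84)]
lid [([0.676, -0.013, 0.287], 0.6)]
lid_top [([0.677, -0.017, 0.282], 0.67), ([0.647, -0.012, 0.264], 0.15)]
lid_handle [([0.676, -0.014, 0.287], 0.7)]
keeper [([0.673, -0.02, 0.291], 0.73)]
latch_pivot [([0.646, -0.016, 0.267], 0.61)]
lever [([0.53, -0.111, 0.128], 0.77), ([0.647, -0.016, 0.266], 0.35)]
lever_face [([0.524, -0.107, 0.13], 0.87)]
bail [([0.508, -0.112, 0.147], 0.52), ([0.53, -0.113, 0.128], 0.4)]
bail_bar [([0.503, -0.115, 0.155], 0.45), ([0.677, -0.018, 0.285], 0.23)]
bail_mid [([0.499, -0.117, 0.158], 0.56)]
glaze_jar [([0.629, -0.317, 0.082], 0.7)]
bisque_bowl [([0.606, 0.186, 0.023], 0.75), ([0.525, -0.107, 0.133], 0.22)]
glaze_bottle [([0.508, -0.111, 0.147], 0.68), ([0.426, 0.164, 0.104], 0.59)]
top cam pos [0.568 0.033 1.196] fwd [ 0.06 -0.02 -1.  ]
kiln [([0.671, -0.037, 0.279], 0.64)]
lid [([0.695, -0.027, 0.28], 0.58)]
lid_top [([0.694, -0.031, 0.289], 0.62)]
lid_handle [([0.693, -0.035, 0.29], 0.63)]
keeper [([0.695, -0.031, 0.285], 0.77)]
latch_pivot [([0.679, -0.038, 0.281], 0.56)]
lever [([0.525, -0.107, 0.127], 0.56)]
lever_face [([0.524, -0.108, 0.128], 0.72)]
bail []
bail_bar []
bail_mid [([0.5, -0.116, 0.153], 0.59)]
glaze_jar [([0.637, -0.323, 0.108], 0.88)]
bisque_bowl [([0.523, -0.112, 0.13], 0.63)]
glaze_bottle [([0.44, 0.157, 0.102], 0.78)]
```

View pics/scene.png

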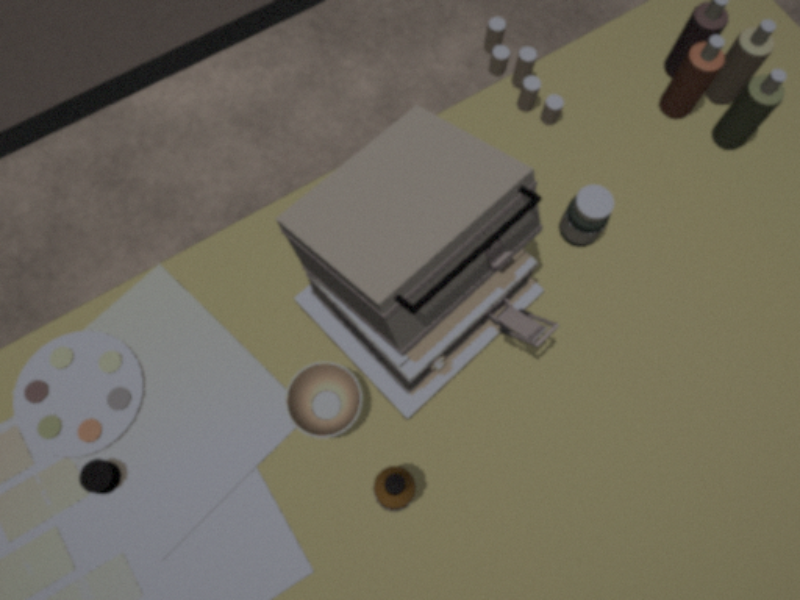

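View pics/top.png

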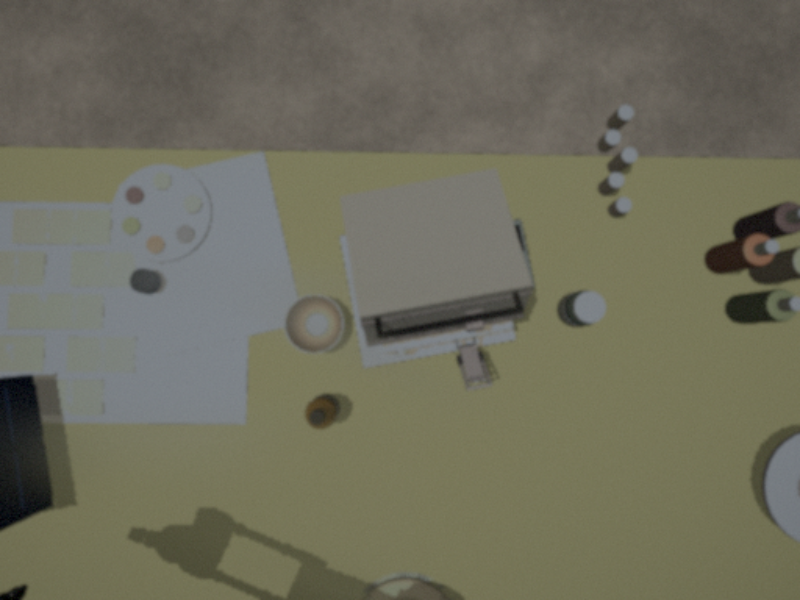

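```bash
cat > h.py <<'E'
import cv2,numpy as np
from scipy.spatial.transform import Rotation as Rot
def Ry(a): return Rot.from_euler('y',a).as_matrix()
def K2W(k,p): # k = x,y,yaw (m)
    return np.atleast_2d(p)@Rot.from_euler('z',k[2]).as_matrix().T+[k[0],k[1],0]
def lidp(p,a): # kiln coords (m), shut -> at angle a (front rises)
    h=np.array([.11,0,.13]); return (np.atleast_2d(p)-h)@Ry(a).T+h
def latch(lever,bail,st=0):
    """kiln coords: pin, bar, bail_mid, lever tip(80), face point"""
    piv=np.array([-.126,-.045,.098]); M=Ry(lever) # maps -z to -x ?
    M=Rot.from_euler('y',lever).as_matrix()
    d=lambda v: piv+M@np.array(v)
    pin=d([.0044,0,-.0175]); L=bail-lever
    u=np.array([-np.sin(L),0,np.cos(L)])
    return dict(pin=pin,bar=pin+(.0795+st)*u,mid=pin+.0495*u,tip=d([-.007,0,-.08]),face=d([-.007,0,-.055]),u=u)
def proj(p,X): return cv2.projectPoints(np.atleast_2d(X).astype(float),np.array(p["rvec"]),np.array(p["tvec"]),np.array(p["camera_matrix"]),None)[0].reshape(-1,2)
E
cat > fit.py <<'E'
from h import *
from bench import arm
from scipy.optimize import least_squares
P={n:arm.capture(n) for n in ["scene","top"]}
s=lambda a:(np.array(a)+.5)/1.5625-.5
S=[("scene",[-.135,.155,0],(408,415),0),("scene",[-.135,-.155,.008],(541,288),0),("scene",[.135,.155,.008],(297,298),0),
("scene",[-.11,.13,.25],(385,305),1),("scene",[.11,.13,.25],(281,222),1),("scene",[.11,-.13,.25],(420,107),1),("scene",[-.11,-.13,.25],(532,177),1),
("scene",[-.138,.105,.236],(403,302),1),("scene",[-.138,-.105,.236],(537,197),1),
("top",[-.135,.155,.008],(363,365),0),("top",[-.135,-.155,.008],(515,340),0),
("top",[-.11,.13,.25],(362,318),1),("top",[.11,.13,.25],(341,198),1),("top",[.11,-.13,.25],(497,170),1),("top",[-.11,-.13,.25],(530,287),1),
("top",[-.138,.105,.236],(378,331),1),("top",[-.138,-.105,.236],(523,312),1)]
def res(v):
    return np.array([proj(P[c],K2W(v[:3],lidp(q,v[3]) if l else q))[0]-s(u) for c,q,u,l in S]).ravel()
r=least_squares(res,[.66,-.03,.16,.3],loss="soft_l1")
v=r.x;print(np.round(v,4));print(np.round(res(v).reshape(-1,2),1).tolist())
k=v[:3]
W=lambda p:(np.array(p)-[k[0],k[1],0])@Rot.from_euler('z',k[2]).as_matrix()
for n,q in [("face",[.524,-.1075,.129]),("bar?",[.503,-.115,.155]),("mid",[.4995,-.1165,.155])]: print(n,np.round(W(q),4))
np.save("k.npy",v)
def draw(lv,bl):
    ims=[]
    for n,(x0,y0,w,h) in {"scene":(170,55,200,220),"top":(200,95,160,165)}.items():
        f=4;im=cv2.resize(P[n]["frame"][y0:y0+h,x0:x0+w],None,fx=f,fy=f,interpolation=cv2.INTER_CUBIC)
        def ln(X,c):
            q=(proj(P[n],K2W(k,X))-[x0,y0]+.5)*f-.5
            cv2.polylines(im,[np.round(q*8).astype(np.int32)],True,c,1,cv2.LINE_AA,3)
        ln([[-.135,.155,.015],[-.135,-.155,.015],[.135,-.155,.015],[.135,.155,.015]],(0,255,0))
        ln(lidp([[-.11,.13,.25],[-.11,-.13,.25],[.11,-.13,.25],[.11,.13,.25]],v[3]),(0,0,255))
        ln(lidp([[-.138,.105,.236],[-.138,-.105,.236]],v[3]),(255,255,0))
        g=latch(lv,bl);e=np.array([0,1,0])
        piv=np.array([-.126,-.045,.098])
        ln([piv+.015*e,piv-.015*e,g["tip"]-.015*e,g["tip"]+.015*e],(255,0,0))
        ln([g["pin"]+.02*e,g["pin"]-.02*e,g["bar"]-.02*e,g["bar"]+.02*e],(255,0,255))
        ims.append(im)
    cv2.imwrite("pics/ov_s.png",ims[0][0:600,:800] if 0 else cv2.resize(ims[0],(545,600)));cv2.imwrite("pics/ov_t.png",cv2.resize(ims[1],(580,598)))
import sys
draw(float(sys.argv[1]),float(sys.argv[2]))
E
python3 fit.py 1.9 2.85
```

```text
[ 0.6749 -0.0391  0.189   0.3782]
[[-0.5, 3.9], [2.8, 2.6], [-1.9, 0.3], [-3.3, 0.3], [-2.8, -2.6], [-0.7, -1.2], [2.3, -4.2], [7.2, 5.9], [1.6, 2.2], [0.2, 1.5], [0.7, -0.2], [-1.2, -0.6], [-0.1, -1.9], [0.5, -1.4], [2.2, -0.6], [1.7, 2.5], [-1.6, -1.4]]
face [-0.1611 -0.0389  0.129 ]
bar? [-0.1831 -0.0423  0.155 ]
mid [-0.1868 -0.0431  0.155 ]
```

View pics/ov_s.png

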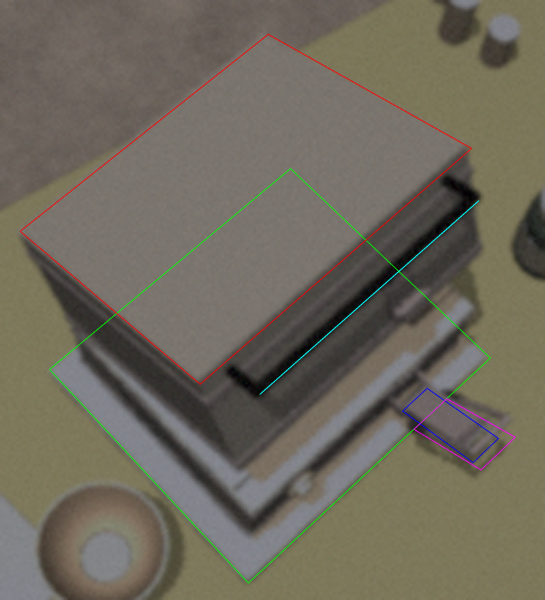

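View pics/ov_t.png

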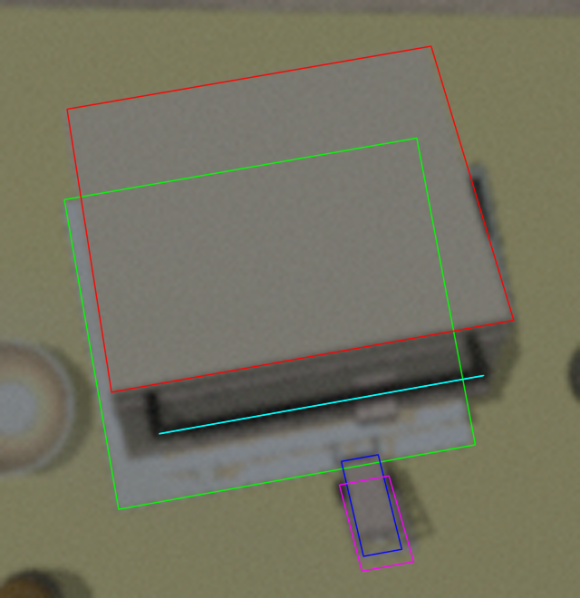

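Run:
```python
from h import *
v=np.load("k.npy");k=v[:3]
for a in [v[3],.3,.2,.1,0]: print(round(a,2),"lid_top tcp cm",np.round(100*(K2W(k,lidp([-.08,0,.25],a))[0]+[0,0,.019]),1))
```

```text
0.38 lid_top tcp cm [65.3 -4.3 33.1]
0.3 lid_top tcp cm [64.  -4.6 32. ]
0.2 lid_top tcp cm [62.3 -4.9 30.4]
0.1 lid_top tcp cm [60.9 -5.2 28.7]
0 lid_top tcp cm [59.6 -5.4 26.9]
```

Emit:
apply_moves(linear=[[0,0,4],[0,-3,4],[3,-5,4],[4,-5,2],[5,-5,1],[5,-5,1],[5,-5,0],[5,-5,0],[5,-5,0],[5,-5,0],[4,-5,0],[3,-5,0]], angular=[[0,0,0],[0,0,3],[0,0,3],[0,0,3],[0,0,3],[0,0,3],[0,0,3],[0,0,3],[0,0,3],[0,0,3],[0,0,0],[0,0,0]], claw=[0,0,0,0,0,0,0,0,0,0,0,0])

```text
t: 3.1
position: [0.564, 0.065, 0.4015]
eef_rot: [3.141, 0.0, -2.962]
ft_force: [0.6, 0.4, 0.5]
grip_width: -0.0
finger_force: 0.0
```

Emit:
apply_moves(linear=[[0,0,0],[0,0,0]], angular=[[0,0,0],[0,0,0]], claw=[0,0])

```text
t: 3.35
position: [0.5623, 0.0671, 0.4016]
eef_rot: [3.14, -0.001, -2.963]
ft_force: [0.5, 0.2, -0.9]
grip_width: -0.0002
finger_force: 0.0
```

Run:
```python
from bench import arm
import numpy as np
o=arm.get_obs();print(np.round(o["position"],4),np.round(o["joint_pos"],2))
```

```text
[0.5623 0.0671 0.4016] [-0.    0.22  1.22  0.    1.7  -1.75]
```

Emit:
apply_moves(linear=[[3,-4,0],[3,-4,-1],[3,-3,-2],[0,0,-2],[0,0,-1],[0,0,-0.5],[0,0,-0.5],[0,0,0]], angular=[[0,0,0],[0,0,0],[0,0,0],[0,0,0],[0,0,0],[0,0,0],[0,0,0],[0,0,0]], claw=[0,0,0,0,0,0,0,0])

```text
t: 4.35
position: [0.6524, -0.0423, 0.3336]
eef_rot: [-3.141, 0.003, -2.961]
ft_force: [-0.3, 0.6, 1.8]
grip_width: -0.0001
finger_force: 0.8
```

Emit:
apply_moves(linear=[[-0.6,-0.1,-0.6],[-0.7,-0.2,-0.6],[-0.8,-0.1,-0.8],[-0.9,-0.2,-0.8],[-0.7,-0.1,-0.8],[-0.7,-0.2,-0.9],[-0.6,-0.1,-0.7]], angular=[[0,0,0],[0,0,0],[0,0,0],[0,0,0],[0,0,0],[0,0,0],[0,0,0]], claw=[0,0,0,0,0,0,0])

```text
t: 5.22
position: [0.6023, -0.0531, 0.279]
eef_rot: [3.141, 0.0, -2.962]
ft_force: [0.6, 0.9, 2.5]
grip_width: 0.0004
finger_force: 0.9
```

Emit:
apply_moves(linear=[[-0.3,0,-0.5],[-0.3,0,-0.4],[0,0,0]], angular=[[0,0,0],[0,0,0],[0,0,0]], claw=[0,0,0])

```text
t: 5.6
position: [0.5962, -0.0533, 0.2702]
eef_rot: [3.141, -0.001, -2.962]
ft_force: [0.5, -0.8, -0.6]
grip_width: 0.0001
finger_force: 0.0
```

Emit:
apply_moves(linear=[[0,0,-0.1],[0,0,-0.1],[0,0,-0.1]], angular=[[0,0,0],[0,0,0],[0,0,0]], claw=[0,0,0])

```text
t: 5.98
position: [0.596, -0.0532, 0.269]
eef_rot: [-3.141, -0.0, -2.962]
ft_force: [-5.5, -0.4, 10.7]
grip_width: -0.0001
finger_force: 5.2
```

Emit:
apply_moves(linear=[[0,0,-0.1],[0,0,-0.1],[0,0,0]], angular=[[0,0,0],[0,0,0],[0,0,0]], claw=[0,0,0])

```text
t: 6.35
position: [0.596, -0.0532, 0.269]
eef_rot: [-3.14, 0.001, -2.962]
ft_force: [-5.6, 0.3, 14.6]
grip_width: -0.0001
finger_force: 7.2
```

Emit:
apply_moves(linear=[[0,0,4],[0,0,4],[-3,-1.5,1],[-3,-1.5,0],[-3,-1.5,0],[-3,-1.5,0],[-3,-1.7,-3],[-0.8,0,-4],[0,0,-4],[0,0,-3.4],[0,0,0]], angular=[[0,0,0],[0,0,0],[0,0,0],[1.7,-8.8,0],[1.7,-8.8,0],[1.7,-8.8,0],[1.7,-8.8,0],[1.7,-8.8,0],[0,0,0],[0,0,0],[0,0,0]], claw=[0,0,44,44,44,44,44,44,44,44,44])

```text
t: 7.72
position: [0.4751, -0.0698, 0.2529]
eef_rot: [-3.134, 0.678, -3.039]
ft_force: [-0.1, -0.5, 0.4]
grip_width: 0.0379
finger_force: 0.0
```

```bash
cat > look.py <<'E'
from h import *
from bench import arm
import sys
v=np.load("k.npy");k=v[:3]
W=lambda p:(np.array(p)-[k[0],k[1],0])@Rot.from_euler('z',k[2]).as_matrix()
o=arm.get_obs();p=o["position"];R=Rot.from_euler('xyz',o["eef_rot"]).as_matrix()
print("tcp kiln",np.round(W(p),4),"tip",np.round(W(p+.019*R[:,2]),4),"z axis kiln",np.round(Rot.from_euler('z',-k[2]).as_matrix()@R[:,2],3),"y",np.round(Rot.from_euler('z',-k[2]).as_matrix()@R[:,1],3),"q",np.round(o["joint_pos"],2),"w",round(float(o["grip_width"]),4),"F",np.round(o["ft_force"],1))
for n in sys.argv[2:]:
    c=arm.capture(n)
    for t in ["keeper","lever","lever_face","bail","bail_bar","bail_mid"]:
        print(n,t,[(np.round(W(x["position"]),4).tolist(),round(x["confidence"],2)) for x in arm.boxes_of(c,t)[:2]])
    cv2.imwrite(f"pics/{sys.argv[1]}_{n}.png",cv2.resize(c["frame"],(800,600)))
    np.savez(f"{sys.argv[1]}_{n}.npz",**{a:np.array(c[a]) for a in ["frame","camera_matrix","rvec","tvec"]})
E
python3 look.py v1 wrist scene
```

```text
tcp kiln [-0.202   0.0074  0.2529] tip [-0.1901  0.0062  0.2381] z axis kiln [ 0.624 -0.062 -0.779] y [ 0.091  0.996 -0.006] q [-0.59 -0.14  2.16  0.68  0.68 -2.7 ] w 0.0379 F [-0.1 -0.5  0.4]
wrist keeper [([-0.1127, 0.0094, 0.1935], 0.92)]
wrist lever [([-0.1839, -0.0372, 0.1488], 0.96)]
wrist lever_face [([-0.1881, -0.0348, 0.1488], 0.86)]
wrist bail [([-0.1966, -0.0383, 0.1595], 0.89)]
wrist bail_bar [([-0.2002, -0.038, 0.1609], 0.66)]
wrist bail_mid [([-0.1915, -0.0382, 0.1683], 0.75)]
scene keeper [([-0.0178, 0.0161, 0.2531], 0.64)]
scene lever [([-0.1539, -0.0428, 0.1286], 0.56)]
scene lever_face [([-0.1577, -0.037, 0.1289], 0.74)]
scene bail [([-0.1624, -0.0257, 0.1375], 0.45)]
scene bail_bar [([-0.174, -0.0254, 0.1444], 0.61)]
scene bail_mid []
```

Emit:
apply_moves(linear=[[-3,-0.6,0],[-2,-0.4,0],[0,0,0],[0,0,0],[0,0,0],[0,0,0],[0,0,0],[0,0,0],[0,0,0],[0,0,0],[0,0,0]], angular=[[0,0,0],[6.5,0.6,-8.2],[6.5,0.6,-8.2],[6.5,0.6,-8.2],[6.5,0.6,-8.2],[6.5,0.6,-8.2],[6.5,0.6,-8.2],[6.5,0.6,-8.2],[6.5,0.6,-8.2],[6.5,0.6,-8.2],[6.5,0.6,-8.2]], claw=[44,44,44,44,44,44,44,44,44,44,44])

```text
t: 9.8
position: [0.4295, -0.0753, 0.2595]
eef_rot: [2.497, -0.161, 1.458]
ft_force: [0.1, 0.2, 0.0]
grip_width: 0.037
finger_force: 0.0
```

Emit:
apply_moves(linear=[[0,0,0],[0,0,0],[0,0,0],[0,0,0],[0,0,0],[0,0,0],[0,0,0],[0,0,0]], angular=[[6.5,0.6,-8.2],[6.5,0.6,-8.2],[6.5,0.6,-8.2],[6.5,0.6,-8.2],[6.5,0.6,-8.2],[6.5,0.6,-8.2],[6.5,0.6,-8.2],[0,0,0]], claw=[44,44,44,44,44,44,44,44])

```text
t: 10.8
position: [0.4295, -0.0752, 0.2595]
eef_rot: [3.123, -0.672, 0.141]
ft_force: [0.1, -0.4, 0.1]
grip_width: 0.0373
finger_force: 0.0
```

```bash
python3 look.py v2
```

```text
tcp kiln [-0.2478  0.0106  0.2595] tip [-0.236   0.0096  0.2446] z axis kiln [ 0.621 -0.049 -0.782] y [-0.06  -0.998  0.015] q [-0.73 -0.22  2.19  0.7   0.81  0.31] w 0.0373 F [ 0.1 -0.4  0.1]
```

Emit:
apply_moves(linear=[[0.3,-2,-1],[0.3,-2,-1],[0.3,-1.5,0],[0,0,0],[0,0,0]], angular=[[0,0,2],[0,0,2],[1.2,-6.4,0],[0,0,0],[0,0,0]], claw=[44,44,44,44,44])

```text
t: 11.42
position: [0.4384, -0.13, 0.2396]
eef_rot: [3.12, -0.785, 0.212]
ft_force: [0.1, -0.5, -0.7]
grip_width: 0.0377
finger_force: 0.0
```

```bash
python3 look.py v3 wrist scene top
```

```text
tcp kiln [-0.2494 -0.0449  0.2396] tip [-0.2359 -0.045   0.2262] z axis kiln [ 0.707 -0.005 -0.708] y [ 0.008 -1.     0.015] q [-0.99 -0.11  2.25  0.97  0.91 -0.21] w 0.0377 F [ 0.1 -0.5 -0.7]
wrist keeper [([-0.1097, -0.0024, 0.2333], 0.9)]
wrist lever [([-0.112, -0.0038, 0.1989], 0.75), ([-0.1651, -0.0449, 0.1363], 0.61)]
wrist lever_face [([-0.1664, -0.0424, 0.1323], 0.76)]
wrist bail [([-0.1891, -0.044, 0.1601], 0.77)]
wrist bail_bar [([-0.196, -0.0423, 0.163], 0.83), ([-0.1713, -0.0417, 0.134], 0.69)]
wrist bail_mid [([-0.1937, -0.0425, 0.1658], 0.75)]
scene keeper [([-0.0139, 0.0171, 0.2548], 0.97), ([-0.2034, 0.2473, 0.1064], 0.29)]
scene lever [([-0.1555, -0.0458, 0.1307], 0.85), ([-0.0184, 0.0153, 0.2527], 0.25)]
scene lever_face [([-0.1607, -0.0406, 0.1306], 0.83)]
scene bail [([-0.1759, -0.0376, 0.1449], 0.69), ([-0.1012, -0.2645, 0.0829], 0.15)]
scene bail_bar [([-0.1841, -0.0446, 0.1534], 0.48)]
scene bail_mid [([-0.1886, -0.0445, 0.1555], 0.61), ([-0.1592, -0.0478, 0.1285], 0.3)]
top keeper [([-0.005, 0.0031, 0.2469], 0.58)]
top lever [([-0.1657, -0.0419, 0.1355], 0.56)]
top lever_face [([-0.1657, -0.0406, 0.1318], 0.57), ([-0.1937, 0.2355, 0.0992], 0.54)]
top bail []
top bail_bar [([-0.0074, 0.0041, 0.2521], 0.58)]
top bail_mid [([-0.1867, -0.0456, 0.1531], 0.56)]
```

View pics/v3_wrist.png

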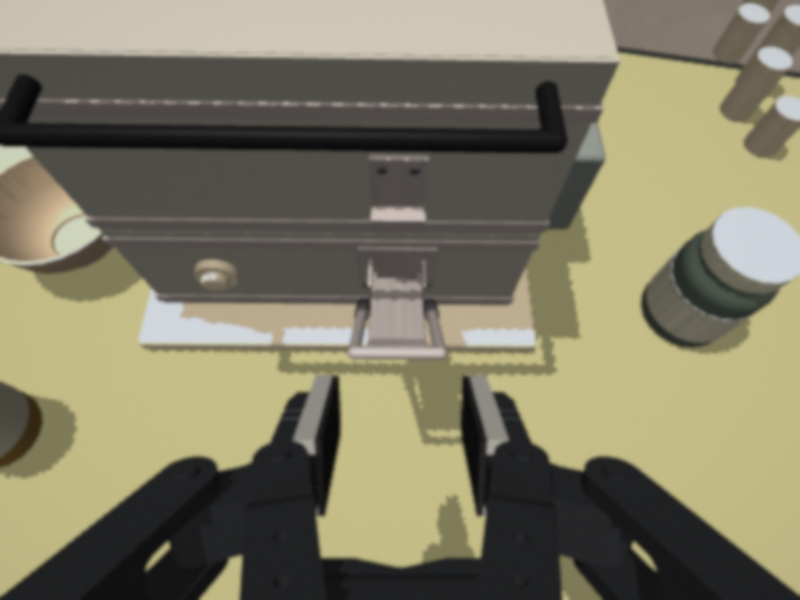

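Run:
```python
from h import *
v=np.load("k.npy");k=v[:3];c=np.load("v3_wrist.npz")
e=np.array([0,1,0])
f=lambda X:np.round((proj(c,K2W(k,X))+.5)*1.5625-.5,0).tolist()
print("seat lip corners (371-427, ~215?)",f([[-.128,-.031,.169],[-.128,-.059,.169]]))
print("handle ends",f([[-.138,.105,.236],[-.138,-.105,.236]]),"lid front top corner R (617,60)",f([[-.11,-.13,.25]]))
print("slab front R corner (535,347)",f([[-.135,-.155,.015],[-.135,.155,.015]]))
for lv in [1.8,1.9,2.0,2.1,2.2,2.3]:
    g=latch(lv,2.85);print(lv,"bar",f([g["bar"]+.023*e,g["bar"]-.023*e]),"tip",f([g["tip"]]),np.round(g["bar"],3),np.round(g["mid"],3),np.round(g["tip"],3))
```

```text
seat lip corners (371-427, ~215?) [[371.0, 222.0], [426.0, 223.0]]
handle ends [[6.0, 135.0], [557.0, 145.0]] lid front top corner R (617,60) [[623.0, 65.0]]
slab front R corner (535,347) [[538.0, 348.0], [136.0, 343.0]]
1.8 bar [[350.0, 403.0], [444.0, 404.0]] tip [[397.0, 391.0]] [-0.213 -0.045  0.137] [-0.187 -0.045  0.122] [-0.202 -0.045  0.123]
1.9 bar [[349.0, 390.0], [445.0, 391.0]] tip [[397.0, 381.0]] [-0.209 -0.045  0.146] [-0.184 -0.045  0.128] [-0.199 -0.045  0.13 ]
2.0 bar [[348.0, 374.0], [446.0, 375.0]] tip [[397.0, 370.0]] [-0.203 -0.045  0.154] [-0.181 -0.045  0.134] [-0.196 -0.045  0.138]
2.1 bar [[347.0, 356.0], [447.0, 358.0]] tip [[397.0, 357.0]] [-0.198 -0.045  0.161] [-0.177 -0.045  0.139] [-0.192 -0.045  0.144]
2.2 bar [[347.0, 337.0], [448.0, 339.0]] tip [[397.0, 343.0]] [-0.191 -0.045  0.168] [-0.173 -0.045  0.144] [-0.187 -0.045  0.151]
2.3 bar [[347.0, 317.0], [449.0, 318.0]] tip [[398.0, 328.0]] [-0.184 -0.045  0.174] [-0.168 -0.045  0.149] [-0.181 -0.045  0.157]
```

Emit:
apply_moves(linear=[[-1,-0.1,-1.8],[-1.1,-0.2,-1.9],[1.6,0.3,-1.6],[1.6,0.3,-1.6],[1.6,0.3,-1.6],[0,0,0]], angular=[[0,0,0],[0,0,0],[0,0,0],[0,0,0],[0,0,0],[0,0,0]], claw=[44,44,44,44,44,44])

```text
t: 13.22
position: [0.4657, -0.1236, 0.1536]
eef_rot: [3.124, -0.785, 0.21]
ft_force: [-1.3, -0.3, 0.3]
grip_width: 0.0375
finger_force: 0.0
```

```bash
python3 look.py v4 wrist | head -1
```

```text
tcp kiln [-0.2214 -0.0437  0.1536] tip [-0.208  -0.0438  0.1402] z axis kiln [ 0.707 -0.003 -0.707] y [ 0.008 -1.     0.012] q [-0.89  0.09  2.38  1.29  0.7  -0.57] w 0.0375 F [-1.3 -0.3  0.3]
```

View pics/v4_wrist.png

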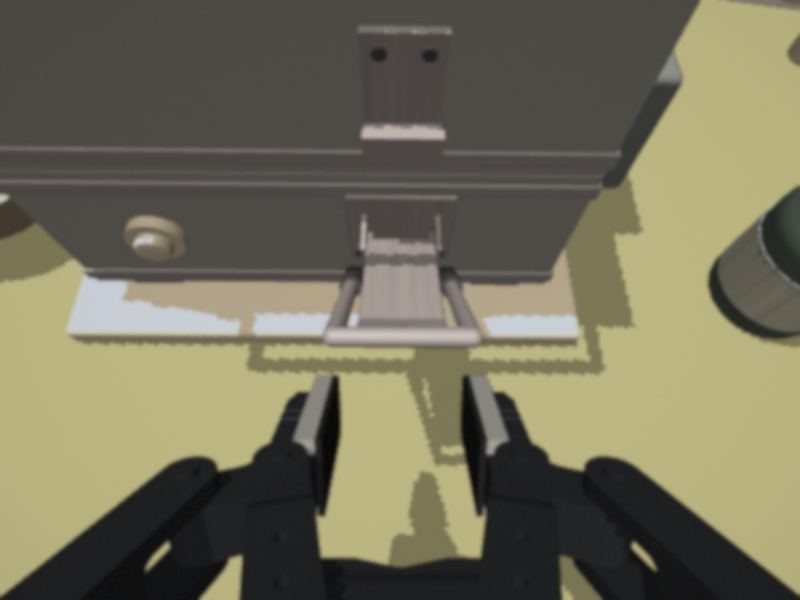

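Emit:
apply_moves(linear=[[0.8,0.2,-0.8],[0.7,0.1,-0.7],[0,0,0],[0.5,0.1,0.5],[0.7,0.1,0.5],[0.7,0.2,0.4],[0,0,0]], angular=[[0,0,0],[0,0,0],[0,0,0],[0,0,0],[0,0,0],[0,0,0],[0,0,0]], claw=[44,44,44,44,44,44,44])

```text
t: 14.45
position: [0.4999, -0.1173, 0.1542]
eef_rot: [3.118, -0.787, 0.213]
ft_force: [-0.1, 0.7, 0.2]
grip_width: 0.0372
finger_force: 0.0
```

```bash
python3 look.py v5
```

```text
tcp kiln [-0.1866 -0.044   0.1542] tip [-0.1731 -0.0441  0.1408] z axis kiln [ 0.708 -0.006 -0.706] y [ 0.008 -1.     0.016] q [-0.79  0.12  2.33  1.34  0.64 -0.53] w 0.0372 F [-0.1  0.7  0.2]
```

Emit:
apply_moves(linear=[[0.6,0.1,0.2],[0.7,0.1,0.1],[0.6,0.1,0.1],[0.6,0.1,0],[0.6,0.1,0],[0.5,0.1,0],[0,0,0]], angular=[[0,0,0],[0,0,0],[0,0,0],[0,0,0],[0,0,0],[0,0,0],[0,0,0]], claw=[44,44,44,44,44,44,44])

```text
t: 15.32
position: [0.5359, -0.1111, 0.1575]
eef_rot: [3.12, -0.786, 0.212]
ft_force: [-0.7, 0.3, -0.0]
grip_width: 0.0376
finger_force: 0.0
```

```bash
python3 look.py v6 wrist
```

```text
tcp kiln [-0.1501 -0.0447  0.1575] tip [-0.1367 -0.0448  0.1441] z axis kiln [ 0.708 -0.005 -0.707] y [ 0.008 -1.     0.015] q [-0.69  0.15  2.27  1.35  0.59 -0.46] w 0.0376 F [-0.7  0.3 -0. ]
wrist keeper [([-0.1185, -0.0368, 0.2355], 0.74)]
wrist lever [([-0.1418, -0.0461, 0.1352], 0.84), ([-0.1239, -0.0429, 0.1755], 0.19)]
wrist lever_face [([-0.1428, -0.0466, 0.1314], 0.65)]
wrist bail [([-0.1437, -0.0443, 0.1319], 0.74), ([-0.1199, -0.0452, 0.1687], 0.73)]
wrist bail_bar [([-0.1192, -0.0422, 0.175], 0.6)]
wrist bail_mid [([-0.1162, -0.0391, 0.1813], 0.56)]
```

View pics/v6_wrist.png

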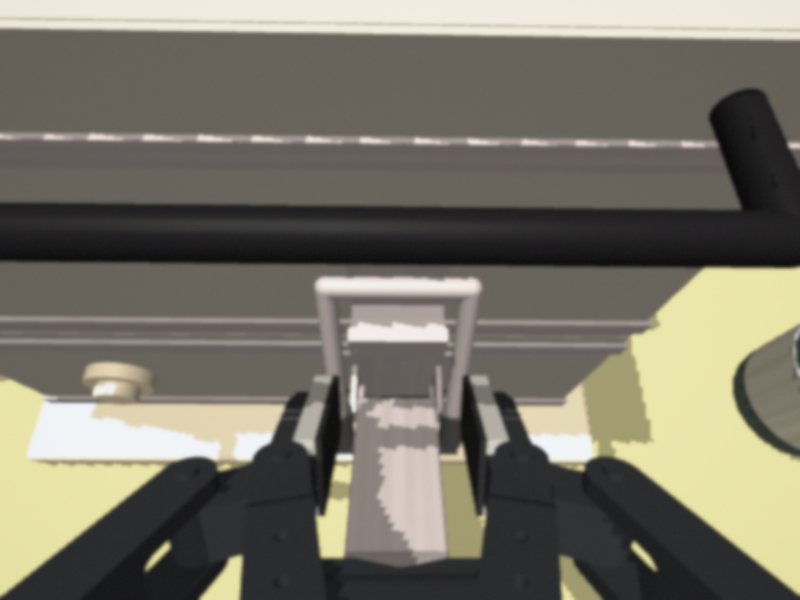

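Emit:
apply_moves(linear=[[-1.4,-0.3,1.4],[-2,-0.4,2],[-2.5,-0.4,2.5],[-1.5,-0.3,1.5],[0,0,0]], angular=[[0,0,0],[0,0,0],[0,0,0],[0,0,0],[0,0,0]], claw=[44,44,44,0,0])

```text
t: 16.3
position: [0.4614, -0.1261, 0.2327]
eef_rot: [3.116, -0.787, 0.212]
ft_force: [0.3, 0.2, -0.2]
grip_width: 0.0018
finger_force: 0.0
```

```bash
cat > press.py <<'E'
from h import *
k=np.load("k.npy")[:3]
def T(l,r=.062):
    d=np.array([-np.sin(l),0,-np.cos(l)]);n=np.array([-np.cos(l),0,np.sin(l)])
    tip=np.array([-.126,-.0445,.098])+r*d+(.007+.011*abs(np.sin(l-np.pi/4)))*n
    return K2W(k,tip-.019*np.array([.707,0,-.707]))[0]
if __name__=="__main__":
    from bench import arm
    p=arm.get_obs()["position"]
    for l in [2.35,2.12,1.95,1.8,1.65,1.5,1.35,1.2,1.05,.9,.75,.6,.45,.3,.15,0]:
        q=T(l);print(l,"tcp",np.round(100*q,2),"delta",np.round(100*(q-p),2));p=q
E
python3 look.py v7 wrist; python3 press.py
```

```text
tcp kiln [-0.2261 -0.0454  0.2327] tip [-0.2126 -0.0456  0.2193] z axis kiln [ 0.709 -0.009 -0.706] y [ 0.005 -1.     0.018] q [-0.91 -0.07  2.24  1.01  0.83 -0.2 ] w 0.0018 F [ 0.3  0.2 -0.2]
wrist keeper [([-0.1067, -0.0077, 0.2387], 0.62), ([-0.1242, -0.0418, 0.1543], 0.25)]
wrist lever [([-0.1366, -0.0452, 0.1313], 0.74)]
wrist lever_face [([-0.1388, -0.0454, 0.1323], 0.59)]
wrist bail [([-0.1273, -0.0435, 0.1532], 0.72)]
wrist bail_bar [([-0.1234, -0.0428, 0.1703], 0.72)]
wrist bail_mid [([-0.1166, -0.0411, 0.1755], 0.93)]
2.35 tcp [ 51.54 -11.49  16.78] delta [ 5.37  1.   -6.3 ]
2.12 tcp [ 50.35 -11.72  15.89] delta [-1.2  -0.23 -0.89]
1.95 tcp [ 49.6  -11.86  15.03] delta [-0.75 -0.14 -0.86]
1.8 tcp [ 49.07 -11.96  14.14] delta [-0.53 -0.1  -0.88]
1.65 tcp [ 48.68 -12.03  13.17] delta [-0.39 -0.07 -0.98]
1.5 tcp [ 48.46 -12.08  12.12] delta [-0.22 -0.04 -1.04]
1.35 tcp [ 48.41 -12.09  11.04] delta [-0.05 -0.01 -1.08]
1.2 tcp [ 48.55 -12.06   9.96] delta [ 0.14  0.03 -1.08]
1.05 tcp [ 48.87 -12.     8.92] delta [ 0.32  0.06 -1.05]
0.9 tcp [ 49.36 -11.9    7.94] delta [ 0.49  0.09 -0.98]
0.75 tcp [ 49.95 -11.79   7.11] delta [ 0.59  0.11 -0.83]
0.6 tcp [ 50.46 -11.69   6.54] delta [ 0.51  0.1  -0.57]
0.45 tcp [ 51.04 -11.58   6.02] delta [ 0.58  0.11 -0.51]
0.3 tcp [ 51.69 -11.46   5.58] delta [ 0.65  0.12 -0.44]
0.15 tcp [ 52.41 -11.32   5.22] delta [ 0.71  0.14 -0.36]
0 tcp [ 53.18 -11.17   4.94] delta [ 0.77  0.15 -0.27]
```

View pics/v7_wrist.png

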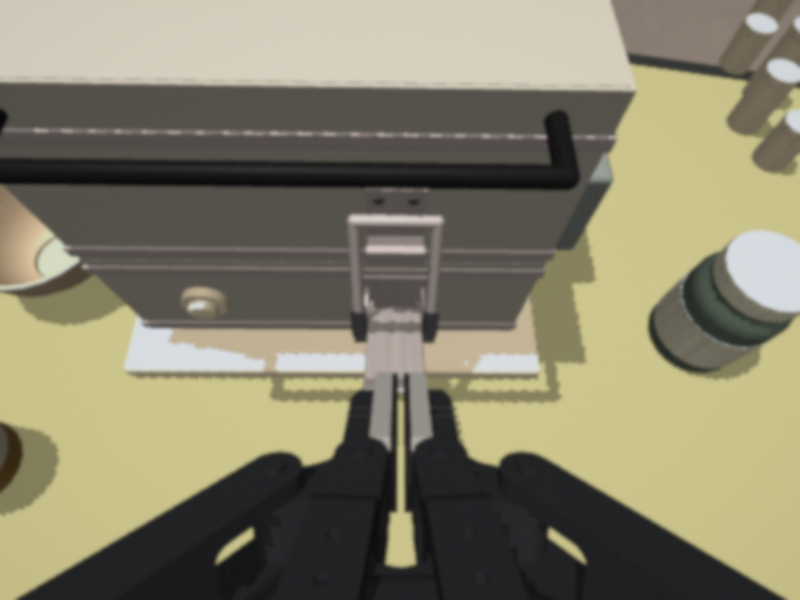

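Emit:
apply_moves(linear=[[2,0.4,-2],[2,0.3,-2.5],[0.8,0.2,-2.1],[-0.4,0,-0.6],[-0.4,-0.1,-0.5],[0,0,0]], angular=[[0,0,0],[0,0,0],[0,0,0],[0,0,0],[0,0,0],[0,0,0]], claw=[0,0,0,0,0,0])

```text
t: 17.4
position: [0.5013, -0.1172, 0.154]
eef_rot: [3.122, -0.785, 0.21]
ft_force: [0.8, -0.2, 0.5]
grip_width: -0.0001
finger_force: 0.0
```

Emit:
apply_moves(linear=[[-0.4,-0.1,-0.5],[-0.3,-0.1,-0.4],[-0.3,0,-0.4],[-0.3,0,-0.5],[0,0,0]], angular=[[0,0,0],[0,0,0],[0,0,0],[0,0,0],[0,0,0]], claw=[0,0,0,0,0])

```text
t: 18.02
position: [0.4879, -0.1192, 0.1358]
eef_rot: [3.122, -0.785, 0.209]
ft_force: [0.1, 0.1, -0.7]
grip_width: -0.0002
finger_force: 0.0
```

```bash
python3 look.py v8 ; python3 press.py | head -5
```

```text
tcp kiln [-0.1987 -0.0436  0.1358] tip [-0.1853 -0.0437  0.1224] z axis kiln [ 0.707 -0.005 -0.707] y [ 0.006 -1.     0.014] q [-0.82  0.15  2.38  1.41  0.65 -0.66] w -0.0002 F [ 0.1  0.1 -0.7]
2.35 tcp [ 51.54 -11.49  16.78] delta [2.75 0.43 3.2 ]
2.12 tcp [ 50.35 -11.72  15.89] delta [-1.2  -0.23 -0.89]
1.95 tcp [ 49.6  -11.86  15.03] delta [-0.75 -0.14 -0.86]
1.8 tcp [ 49.07 -11.96  14.14] delta [-0.53 -0.1  -0.88]
1.65 tcp [ 48.68 -12.03  13.17] delta [-0.39 -0.07 -0.98]
```

Emit:
apply_moves(linear=[[-0.2,-0.1,-0.5],[-0.2,-0.1,-0.9],[0,0,-1.1],[0.2,0,-1.1],[0,0,0]], angular=[[0,0,0],[0,0,0],[0,0,0],[0,0,0],[0,0,0]], claw=[0,0,0,0,0])

```text
t: 18.65
position: [0.4862, -0.121, 0.0996]
eef_rot: [3.123, -0.784, 0.209]
ft_force: [-0.6, -0.7, 0.2]
grip_width: 0.0005
finger_force: 0.0
```

```bash
python3 look.py v9 wrist; python3 press.py | head -1
```

```text
tcp kiln [-0.2008 -0.0451  0.0996] tip [-0.1874 -0.0451  0.0862] z axis kiln [ 0.706 -0.005 -0.708] y [ 0.007 -1.     0.013] q [-0.83  0.25  2.43  1.6   0.64 -0.9 ] w 0.0005 F [-0.6 -0.7  0.2]
wrist keeper [([-0.1193, -0.0359, 0.1479], 0.73)]
wrist lever [([-0.136, -0.0457, 0.1041], 0.56)]
wrist lever_face [([-0.1365, -0.0467, 0.0994], 0.6)]
wrist bail [([-0.1239, -0.0442, 0.1388], 0.93), ([-0.0914, -0.2456, 0.0161], 0.65)]
wrist bail_bar [([-0.1237, -0.0376, 0.1522], 0.66)]
wrist bail_mid [([-0.1172, -0.0418, 0.1521], 0.66), ([-0.1182, -0.0278, 0.105], 0.2)]
2.35 tcp [ 51.54 -11.49  16.78] delta [2.88 0.65 6.69]
```

View pics/v9_wrist.png

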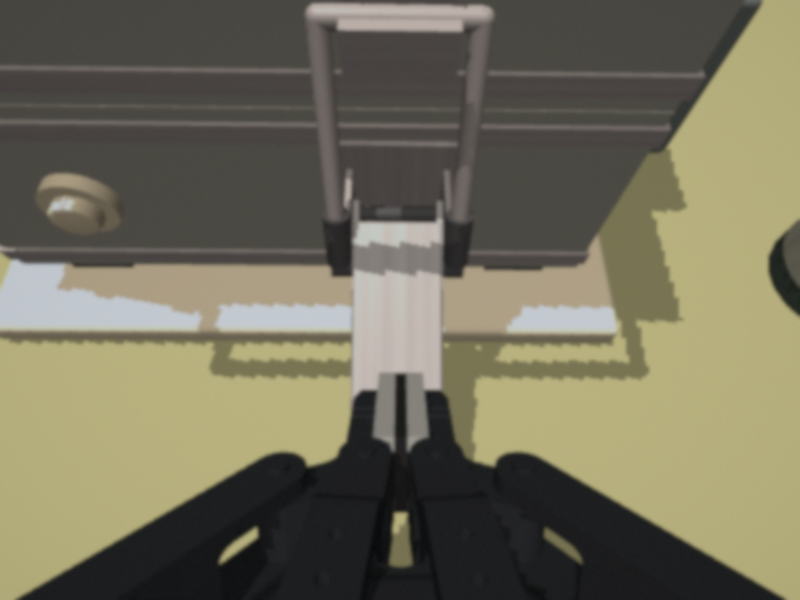

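Emit:
apply_moves(linear=[[0.2,0,-1],[0.4,0.1,-1],[0.6,0.1,-0.8],[0.5,0.1,-0.6],[0,0,0]], angular=[[0,0,0],[0,0,0],[0,0,0],[0,0,0],[0,0,0]], claw=[0,0,0,0,0])

```text
t: 19.62
position: [0.5039, -0.1182, 0.0667]
eef_rot: [3.12, -0.786, 0.212]
ft_force: [-0.2, 0.2, 1.1]
grip_width: -0.0
finger_force: 0.6
```

```bash
python3 look.py v10 wrist
```

```text
tcp kiln [-0.1828 -0.0457  0.0667] tip [-0.1694 -0.0458  0.0533] z axis kiln [ 0.708 -0.005 -0.706] y [ 0.007 -1.     0.015] q [-0.78  0.35  2.45  1.82  0.64 -1.12] w -0.0 F [-0.2  0.2  1.1]
wrist keeper [([-0.1128, -0.0425, 0.1368], 0.74)]
wrist lever [([-0.1336, -0.0447, 0.0973], 0.73)]
wrist lever_face [([-0.1341, -0.0466, 0.0949], 0.67)]
wrist bail [([-0.13, -0.0592, 0.12], 0.75)]
wrist bail_bar [([-0.126, -0.056, 0.1375], 0.56)]
wrist bail_mid [([-0.1251, -0.0563, 0.1364], 0.73)]
```

View pics/v10_wrist.png

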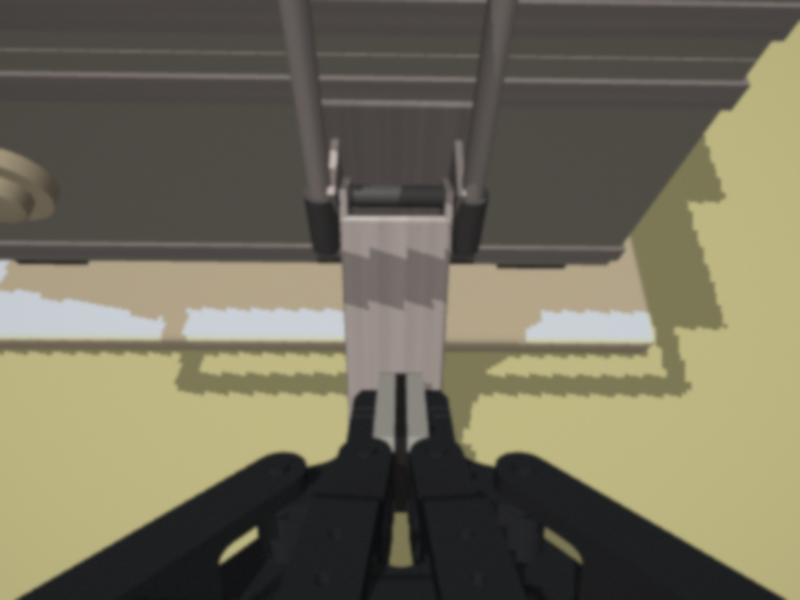

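Emit:
apply_moves(linear=[[0.5,0.1,-0.5],[0.6,0.1,-0.5],[0,0,0]], angular=[[0,0,0],[0,0,0],[0,0,0]], claw=[0,0,0])

```text
t: 20.35
position: [0.5147, -0.1161, 0.0557]
eef_rot: [3.122, -0.784, 0.211]
ft_force: [-0.8, -0.7, -0.1]
grip_width: -0.0004
finger_force: 0.0
```

Emit:
apply_moves(linear=[[0.6,0.1,-0.4],[0.3,0.1,-0.2],[0,0,0]], angular=[[0,0,0],[0,0,0],[0,0,0]], claw=[0,0,0])

```text
t: 20.72
position: [0.5237, -0.1141, 0.0502]
eef_rot: [3.121, -0.786, 0.211]
ft_force: [-1.7, -0.3, -0.1]
grip_width: -0.0006
finger_force: 0.0
```

```bash
python3 - <<'E'
from h import *
v=np.load("k.npy");k=v[:3]
for n in ["v9","v10"]:
    c=np.load(n+"_wrist.npz");f=lambda X:np.round((proj(c,K2W(k,X))+.5)*1.5625-.5,0).tolist()
    print(n,"seat bar",f([[-.1185,-.022,.164],[-.1185,-.068,.164]]),"lip top front",f([[-.128,-.031,.169],[-.128,-.059,.169]]),"bar on lip",f([[-.126,-.022,.172]]),"bar 4mm up",f([[-.1185,-.022,.168]]))
    for l in [1.3,1.2,1.1,.9,.8,.7,.6,.5]:
        M=Ry(l);q=np.array([-.126,0,.098])+M@np.array([.0044,0,-.0175]);print(l,"pin",f([[q[0],-.022,q[2]],[q[0],-.068,q[2]]]))
E
python3 look.py v11 wrist
python3 - <<'E'
from bench import arm
import numpy as np
c=arm.capture("wrist")
for t in ["bail","lever","keeper"]:
    for r in arm.regions_of(c,t)[:2]:
        y,x=np.nonzero(r["pixels"]);print(t,round(r["confidence"],2),len(x),(x.min()*1.56,x.max()*1.56,y.min()*1.56,y.max()*1.56) if len(x) else 0)
E
```

```text
v9 seat bar [[307.0, 26.0], [499.0, 29.0]] lip top front [[340.0, 34.0], [467.0, 36.0]] bar on lip [[298.0, 14.0]] bar 4mm up [[304.0, 10.0]]
1.3 pin [[333.0, 268.0], [465.0, 270.0]]
1.2 pin [[334.0, 268.0], [464.0, 270.0]]
1.1 pin [[334.0, 268.0], [463.0, 269.0]]
0.9 pin [[335.0, 265.0], [462.0, 266.0]]
0.8 pin [[336.0, 263.0], [462.0, 264.0]]
0.7 pin [[336.0, 260.0], [461.0, 262.0]]
0.6 pin [[337.0, 257.0], [461.0, 259.0]]
0.5 pin [[337.0, 254.0], [460.0, 256.0]]
v10 seat bar [[265.0, -88.0], [542.0, -82.0]] lip top front [[310.0, -90.0], [499.0, -86.0]] bar on lip [[246.0, -122.0]] bar 4mm up [[259.0, -117.0]]
1.3 pin [[314.0, 265.0], [481.0, 267.0]]
1.2 pin [[315.0, 265.0], [480.0, 267.0]]
1.1 pin [[316.0, 264.0], [479.0, 266.0]]
0.9 pin [[318.0, 260.0], [477.0, 262.0]]
0.8 pin [[319.0, 258.0], [476.0, 260.0]]
0.7 pin [[320.0, 255.0], [475.0, 257.0]]
0.6 pin [[321.0, 251.0], [475.0, 253.0]]
0.5 pin [[321.0, 247.0], [474.0, 249.0]]
tcp kiln [-0.1626 -0.0453  0.0502] tip [-0.1491 -0.0454  0.0368] z axis kiln [ 0.707 -0.005 -0.707] y [ 0.007 -1.     0.015] q [-0.72  0.41  2.43  1.93  0.64 -1.19] w -0.0006 F [-1.7 -0.3 -0.1]
wrist keeper [([-0.1107, -0.0458, 0.1322], 0.88)]
wrist lever [([-0.1234, -0.0446, 0.0994], 0.7)]
wrist lever_face [([-0.1266, -0.0421, 0.1008], 0.75), ([-0.1231, -0.0435, 0.1238], 0.39)]
wrist bail [([-0.1233, -0.0463, 0.1225], 0.66)]
wrist bail_bar [([-0.1214, -0.061, 0.1319], 0.88)]
wrist bail_mid []
bail 0.71 6837 (np.float64(251.16), np.float64(546.0), np.float64(0.0), np.float64(260.52))
lever 0.75 14369 (np.float64(251.16), np.float64(546.0), np.float64(0.0), np.float64(375.96000000000004))
keeper 0.92 14949 (np.float64(0.0), np.float64(797.1600000000001), np.float64(0.0), np.float64(54.6))
keeper 0.34 14681 (np.float64(248.04000000000002), np.float64(546.0), np.float64(0.0), np.float64(374.40000000000003))
```

Emit:
apply_moves(linear=[[0.3,0.1,-0.1],[0.3,0,-0.1],[0,0,0]], angular=[[0,0,0],[0,0,0],[0,0,0]], claw=[0,0,0])

```text
t: 21.65
position: [0.5299, -0.1133, 0.0485]
eef_rot: [3.12, -0.786, 0.211]
ft_force: [0.6, -0.1, 0.9]
grip_width: 0.0001
finger_force: 0.0
```

Emit:
apply_moves(linear=[[0.2,0,0],[0.2,0.1,0],[0,0,0]], angular=[[0,0,0],[0,0,0],[0,0,0]], claw=[0,0,0])

```text
t: 22.02
position: [0.5337, -0.1122, 0.0486]
eef_rot: [3.12, -0.786, 0.211]
ft_force: [-0.6, -1.0, 0.7]
grip_width: -0.0001
finger_force: 0.0
```

Emit:
apply_moves(linear=[[0.2,0,0],[0.2,0.1,0],[0,0,0]], angular=[[0,0,0],[0,0,0],[0,0,0]], claw=[0,0,0])

```text
t: 22.4
position: [0.5353, -0.1117, 0.0475]
eef_rot: [3.121, -0.781, 0.208]
ft_force: [-11.9, -4.5, 6.7]
grip_width: -0.0001
finger_force: 6.3
```

```bash
python3 look.py v12
```

```text
tcp kiln [-0.1508 -0.0451  0.0475] tip [-0.1374 -0.0452  0.034 ] z axis kiln [ 0.704 -0.008 -0.71 ] y [ 0.004 -1.     0.015] q [-0.69  0.42  2.41  1.95  0.62 -1.18] w -0.0001 F [-11.9  -4.5   6.7]
```

Emit:
apply_moves(linear=[[-1,-0.2,0],[-2,-0.4,0.5],[-3,-0.6,3],[-3,-0.6,4],[-3,-0.6,4],[-1,0,4],[0,0,0],[0,0,0]], angular=[[0,0,0],[0,0,0],[0,0,0],[0,0,0],[0,0,0],[0,0,0],[0,0,0],[0,0,0]], claw=[0,0,0,0,0,0,0,0])

```text
t: 23.4
position: [0.4082, -0.1347, 0.2023]
eef_rot: [3.121, -0.786, 0.211]
ft_force: [1.1, -1.1, -0.1]
grip_width: 0.0
finger_force: 0.0
```

```bash
python3 look.py v13 wrist scene
python3 - <<'E'
from h import *
from bench import arm
k=np.load("k.npy")[:3];c=np.load("v13_wrist.npz")
f=lambda X:np.round(proj(c,K2W(k,X))).astype(int).tolist()
print("pred home: seat bar ends",f([[-.1185,-.022,.164],[-.1185,-.068,.164]]),"lip",f([[-.128,-.031,.169],[-.128,-.059,.169]]),"pivot",f([[-.126,-.045,.098]]),"lever end/tip",f([[-.133,-.03,.018],[-.133,-.06,.018]]),"pin",f([[-.1216,-.022,.0805],[-.1216,-.068,.0805]]))
print("tip at lever .3",f([[-.126-.0236-.0067,-.03,.098-.0764+.002]]),"handle",f([[-.138,-.045,.236]]))
cap=arm.capture("wrist")
for t in ["bail","lever","lever_face","bail_bar"]:
    for r in arm.regions_of(cap,t)[:2]:
        y,x=np.nonzero(r["pixels"]);print(t,round(r["confidence"],2),len(x),(x.min(),x.max(),y.min(),y.max()) if len(x) else 0)
b=c["frame"]
u,w=f([[-.1185,-.045,.164]])[0]
g=cv2.cvtColor(b,cv2.COLOR_BGR2GRAY)
print("gray col mid",u,w-14,g[w-14:w+14,u].tolist());e=f([[-.1185,-.0655,.164]])[0];print("gray col wire side",e,g[e[1]-14:e[1]+14,f([[-.1185,-.062,.164]])[0][0]].tolist())
E
```

```text
tcp kiln [-0.28   -0.0438  0.2023] tip [-0.2665 -0.0439  0.1889] z axis kiln [ 0.708 -0.005 -0.706] y [ 0.007 -1.     0.014] q [-1.11 -0.07  2.35  1.03  0.92 -0.42] w 0.0 F [ 1.1 -1.1 -0.1]
wrist keeper [([-0.1142, 0.0012, 0.1788], 0.72)]
wrist lever [([-0.1259, -0.0467, 0.0926], 0.88), ([-0.114, -0.0403, 0.1543], 0.27)]
wrist lever_face [([-0.1278, -0.0436, 0.0942], 0.77)]
wrist bail [([-0.1162, -0.0435, 0.1339], 0.61)]
wrist bail_bar [([-0.1204, -0.0408, 0.1483], 0.97)]
wrist bail_mid [([-0.113, -0.0432, 0.1551], 0.7)]
scene keeper []
scene lever [([-0.0199, 0.0204, 0.2528], 0.7), ([-0.1238, -0.0462, 0.0934], 0.48)]
scene lever_face [([-0.1251, -0.0377, 0.0958], 0.52), ([-0.0242, 0.0301, 0.2538], 0.35)]
scene bail [([-0.1134, -0.0345, 0.1679], 0.46)]
scene bail_bar [([-0.1119, -0.0399, 0.1658], 0.58)]
scene bail_mid [([-0.0245, 0.0298, 0.2571], 0.65)]
pred home: seat bar ends [[227, 74], [288, 75]] lip [[239, 78], [277, 79]] pivot [[256, 135]] lever end/tip [[242, 182], [268, 183]] pin [[233, 142], [279, 142]]
tip at lever .3 [[241, 198]] handle [[260, -2]]
bail 0.97 1300 (np.int64(227), np.int64(285), np.int64(69), np.int64(145))
lever 0.77 2776 (np.int64(227), np.int64(285), np.int64(69), np.int64(184))
lever_face 0.59 3003 (np.int64(227), np.int64(285), np.int64(69), np.int64(185))
bail_bar 0.8 1060 (np.int64(227), np.int64(285), np.int64(69), np.int64(128))
bail_bar 0.46 2990 (np.int64(227), np.int64(285), np.int64(69), np.int64(185))
gray col mid 257 61 [63, 62, 63, 63, 63, 64, 68, 95, 133, 160, 166, 160, 155, 157, 161, 155, 133, 101, 74, 65, 64, 63, 62, 63, 63, 62, 62, 62]
gray col wire side [284, 75] [65, 66, 66, 65, 67, 66, 71, 94, 132, 157, 167, 160, 143, 120, 96, 75, 64, 65, 63, 62, 62, 61, 62, 63, 62, 62, 62, 63]
```

```bash
python3 -c "
from bench import arm
print(arm.job_done())"
```

```text
the job is handed in; nothing more can be done
None
```

I pressed the lid shut, hooked the bail bar behind the keeper lip and pressed the lever to its home stop. The measurements agree: the lid and lever both met firm stops, and the last wrist image puts the bar at its seat. I kept clear of the jar, bottle and bowl but didn't re-check them, and I handed the job in at about 23 s without getting a verdict back.

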